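Stop the stirrer and offer the flask clamp up to its stand

TASK

We are about to rig a flask over the magnetic stirrer. First turn its speed knob anticlockwise to the end stop, off; then pick up the flask clamp lying on the bench by its balance point (the boss-head end is the heavy one) and hold it level just above the short support stand, a finger's breadth or two clear of it, with the upright hole of its boss head over the top of the stand's rod and its jaws out over the middle of the stirrer plate, ready for me to guide it down. Finish while still holding it steady there in the gripper, and leave everything else on the bench where it is.

Things in the scene. Friction and masses are not known exactly. Their poses are not given: they have to be found in the camera images.
- stirrer: white magnetic stirrer, fixed, 260 mm deep, 160 mm wide. Origin at bench level under the plate's centre; x points from the knob to the plate, y to its left, z up. Square white plate 142 mm wide, top at z = 92 mm; lower control deck in front, x = -180 to -80 mm, top at z = 62 mm; from x = -80 mm back the housing is 78 mm high
- plate_centre (a point): the centre of the top face of the stirrer's plate
- speed_knob (a joint): angle of the stirrer's only knob, rad: 0 is the end stop fully anticlockwise seen from above (off); it grows clockwise up to 4.71. It starts at 0.6 to 1.4, turns about the vertical with about 0.035 N m of friction and stays where it is left, so one grasp is enough
- speed_knob_grip (a point): on the knob's vertical axis at the height to grip: x = -130, y = 0, z = 99 mm in the stirrer's frame, 37 mm above the deck. Black upright bar 40 mm long, 14 mm thick, 32 mm high, top 7 mm above this point, on a round skirt 42 mm wide, 23 to 31 mm below it. The frame turns with the knob: x runs along the bar (white line on its -x half), z up; pinch across y
- stand: short support stand, fixed, beside the stirrer on its left or its right: round dark cast base 120 mm wide and 22 mm high, upright steel rod 12 mm thick. Origin at bench level on the rod's axis
- rod_top (a point): the centre of the top end of the stand's rod, 228 mm above the bench; axes as the bench's, z up
- clamp: three-prong flask clamp lying loose on the bench to the robot's right, 274 mm long, 0.42 to 0.59 kg. x runs along its rod from boss head to jaws, z up; origin on its underside below the balance point. Bare round 12 mm rod at y = 0, z = 20 mm from x = -26 to +90 mm; heavy cast boss head, 36 mm wide, 40 mm high, x = -68 to -32 mm plus a short neck, one thumbscrew reaching x = -99 mm, one y = 36 mm
- clamp_balance (a point): the clamp's balance point (centre of mass), on the rod's axis, 20 mm above the underside, 26 mm from the end of the boss head's neck; axes as the clamp's
- clamp_bore (a point): the centre of the lower mouth of the boss head's upright 15 mm through hole, 50 mm from the balance point towards the boss, at the height of the underside; axes as the clamp's
- clamp_jaws (a point): the point midway between the three curved prongs, at the height of the rod's axis, 144 mm from the balance point and 194 mm from the hole's axis. The prongs spread 86 mm wide and end 175 mm from the balance point; they hang on an upright barrel 24 mm thick and 40 mm high at 90 to 114 mm, with a small thumb wheel on its -y side
- beaker: glass beaker, 76 mm wide and 95 mm high, standing beside the stirrer on the side away from the stand; origin at the centre of its foot
- dishes: stack of three round clear culture dishes, 92 mm wide and 45 mm high, near the clamp; origin at the centre of its underside
- vial: small amber jar with a black cap, 38 mm wide and 55 mm high, near the clamp; origin at the centre of its underside
- pot: white lidded specimen pot, 68 mm wide and 70 mm high; origin at the centre of its underside
- tube_rack: blue rack of capped tubes, 75 x 190 x 68 mm, behind the stirrer; origin at the centre of its underside
- tip_box: pink pipette-tip box, 88 x 123 x 60 mm; origin at the centre of its underside
- timer: white bench timer, 70 x 65 x 23 mm; origin at the centre of its underside
Not all that is in view belongs to the job. What is meant by the stand is not green, and is the smaller of those in its own colour.

How it is judged:
On the way, in this order (a step that is already met when the one before it is completed fails the run):
1. the speed knob is turned anticlockwise to its end stop (within 0.1 rad) (value of joint speed_knob below 0.1 rad), for 0.2 s.
2. the clamp is lifted clear of the bench in the gripper, the knob still off (value of joint speed_knob below 0.1 rad and contact force between clamp and the fingers above 1 N and height (world z) of clamp_balance above 0.1 m), for 0.2 s.
At the end, for the whole second after the job is handed in: Knob within 0.1 rad of its stop. Clamp held by the gripper alone, within 20 mm of its balance point along the rod, level within 0.12 rad, still (20 mm/s); boss hole within 15 mm sideways of the rod and 4 to 60 mm above its top; point between the prongs within 45 mm sideways of the plate centre (value of joint speed_knob below 0.1 rad and contact force between clamp and the fingers above 1 N and x of the grasp point in the frame of clamp between -0.02 and 0.02 m and angle between clamp's own z axis and vertical below 0.12 rad and horizontal distance between clamp_bore and rod_top below 0.015 m and z of clamp_bore in the frame of rod_top between 0.004 and 0.06 m and horizontal distance between clamp_jaws and plate_centre below 0.045 m and contact force between clamp and stand below 0.2 N and contact force between clamp and stirrer below 0.2 N and linear speed of clamp below 0.02 m/s); the arm keeps its last pose, push and grip.
It fails at once if a loose bystander (beaker, dishes, vial, pot, tube rack, tip box, timer) is moved by more than 25 mm (distance of any of beaker, dishes, vial, pot, tube_rack, tip_box, timer from where it was at the start of the episode above 0.025 m).
It also fails if it takes over 69 s, if anything falls off the work surface, if the arm or the gripper's body presses on something with over 40 N, if the wrist force passes 120 N, or if a joint passes its speed limit or range.

ROBOT

A 6-joint arm with a two-finger parallel gripper is mounted at the origin on the work surface. World frame = base frame: x ahead of the robot, y to its left, z up, the work surface at z = 0. Lengths are in m, angles in rad, forces in N, time in s.
With the tool pointing down it reaches from about 0.3 to 0.775 m from the base axis. Payload 14.6 kg.
Tool frame: the origin (TCP) lies at the very end of the fingers, on their centre line; the grasp point (between the pads) lies 19 mm behind it; z points along the fingers, y is the line along which they close (so a half turn about z gives the same grasp; the last joint's range is limited). The gripper opens to 94 mm and grips with 3 to 60 N. Pads are 16 mm wide; open, the fingers measure 119 mm over their backs; the gripper's body (75 mm by 177 mm) begins 78 mm behind the grasp point.
Start: joints at [1.05, 0.3, 1.521, -0, 1.321, -0.067], TCP at [0.241, 0.494, 0.205] pointing down, gripper open.
Joint ranges: [-3.03, 3.03], [-0.79, 2.21], [0.23, 2.52], [-1.04, 4.18], [0, 3.07], [-2.55, 2.55]. Speed limits (rad/s): [2.22, 2.22, 2.57, 3.14, 3.14, 3.14].

INTERFACE

Orientations are given as [roll, pitch, yaw] about the fixed x, y, z axes, in that order (R = Rz(yaw) Ry(pitch) Rx(roll)).
In Python, from station import ctrl gives the robot as it stands. The module is installed in compiled form; this text tells all that it offers.
- The arm moves only by the tool play_rows, never from a script. Its argument "commands" is a list of rows, each a list of 7 numbers: the shift along the tool's x, y, z in m, then the turn, a rotation vector about the tool's x, y, z in degrees, then the closure, from -1 (fully open) to 1 (shut). A call has 1 to 20 rows; each row shifts and turns the commanded pose from where the row before left it, along the tool's axes as they then stand; what a row does not reach is not made up. A row lasts 1/12 s, in which the tool goes at most 41.7 mm and 7.16 degrees, less where a joint would pass 70% of its speed; a pose out of reach is approached as far as the arm can. A call is refused whole if a number of a shift passes 0.0417 or a number of a turn 7.16, either way. A call with a gripper value outside its range is refused whole. The fingers move at their own pace and stop on an object; "force" is the grip in N (left out, the last holds). Time passes only in rows, so rows that do not move let the fingers close. It gives the time, the measured TCP pose, the force, the opening and the grip force at its end, in the units of the state.
- ctrl.get_obs(): the state, without advancing time (a new reading comes with each control period).
- ctrl.camera(name): name is "side" or "top" or "wrist"; returns the picture (400x640x3 uint8, blue, green, red); there is no depth.
- ctrl.camera_model(name): a dict with "fx", "fy", "cx", "cy" (pixels), "rvec" (rotation vector, rad) and "tvec" (3), from world to camera coordinates, as OpenCV has them. Camera axes: x right, y down, z forward; pixel columns grow to the right and rows downward; lengths in m; the calibration is good to about 2 mm. A picture is of the moment at which its call begins: read the wrist's pose just before it. camera_model takes no time and is no camera call; for the wrist camera it gives the pose at the moment of the call.
- ctrl.hand_in(): hands the job in; it is judged then, once.
The state is a dict: "time_s": time; "qpos": joint angles; "joint_vel": joint speeds; "tau": joint torques, N m; "ee_pos": TCP position; "eef_rot": TCP orientation; "force": force on the tool from outside, world axes, zero at the start; "moment": the same for the moment, N m; "grip_width": finger opening in m; "grip_force": force on a finger pad.
Only numpy, scipy, OpenCV 4.12 (cv2) and the standard library are available. Lean on these libraries where they do the work, as an engineer would, in place of code of your own. Each camera call takes 0.05 s, during which the arm holds its last target. There are 200 camera calls.

## Working session

There is one attempt and no reset: what is moved stays moved. The work goes in short steps, Python scripts to look and compute and a tool call to move; the robot and the scene stay as the last step left them, time stands still between calls to the robot, and variables do not carry over. Pictures are saved under pics/ and viewed, at most 10 in all, crops included, and the job is handed in when it is done.

Besides the shell and the picture viewer there is one more tool, called after "Request:" by a JSON object that holds its "fn" and its "kwargs". play_rows: Moves the arm, as the interface text tells. Its arguments: {"type":"object","properties":{"commands":{"type":"array","items":{"type":"array","items":{"type":"number"}}},"force":{"type":"number"}},"required":["commands"]}

```bash
mkdir -p pics
cat > h.py <<'E'
import numpy as np, cv2
from station import ctrl
def proj(m,P):
    K=np.array([[m['fx'],0,m['cx']],[0,m['fy'],m['cy']],[0,0,1]]);
    return cv2.projectPoints(np.array(P,float).reshape(-1,3),np.array(m['rvec'],float),np.array(m['tvec'],float),K,None)[0].reshape(-1,2)
def back(m,uv,z):
    R=cv2.Rodrigues(np.array(m['rvec'],float))[0]; t=np.array(m['tvec'],float).ravel()
    C=-R.T@t; d=R.T@np.array([(uv[0]-m['cx'])/m['fx'],(uv[1]-m['cy'])/m['fy'],1])
    return C+d*(z-C[2])/d[2]
E
python3 - <<'E'
from h import *
for n in("top","side"):
    cv2.imwrite(f"pics/{n}0.png",ctrl.camera(n)); m=ctrl.camera_model(n)
    R=cv2.Rodrigues(np.array(m['rvec'],float))[0]; print(n,m['fx'],(-R.T@np.array(m['tvec']).ravel()).round(3),R.round(2).tolist())
o=ctrl.get_obs();print(o)
E
```

```text
top 466.1976185688764 [ 0.281 -0.01   1.571] [[-0.02, -1.0, 0.0], [-0.98, 0.02, -0.17], [0.17, -0.01, -0.98]]
side 395.0359432718079 [ 0.468 -0.92   0.901] [[1.0, -0.07, -0.0], [-0.05, -0.64, -0.77], [0.05, 0.77, -0.64]]
{'time_s': 0.1, 'qpos': array([ 1.05040430e+00,  3.00398742e-01,  1.52149013e+00, -1.66780882e-06,
        1.32072297e+00, -6.65774997e-02]), 'joint_vel': array([ 0.00019475, -0.00198011, -0.00199733, -0.00182641, -0.00010663,
        0.00113578]), 'tau': array([ 8.21593985e-04, -5.32639468e+01, -3.53284264e+01,  7.09343492e-02,
        2.35285627e-02, -9.13545182e-05]), 'ee_pos': array([0.24099573, 0.49413372, 0.2049645 ]), 'eef_rot': array([-3.14057561e+00, -6.61935123e-05,  2.68777851e+00]), 'force': array([ 0.85925678, -0.11566478, -0.36638586]), 'moment': array([ 4.57605125e-03,  2.37573572e-02, -7.76484572e-05]), 'grip_force': 0.0, 'grip_width': 0.09414288765046075}
```

View pics/top0.png

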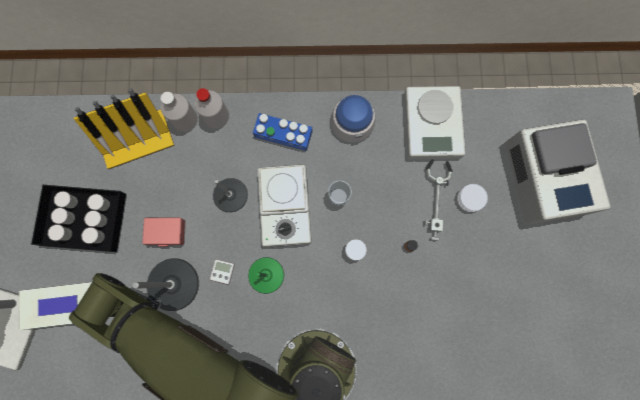

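View pics/side0.png

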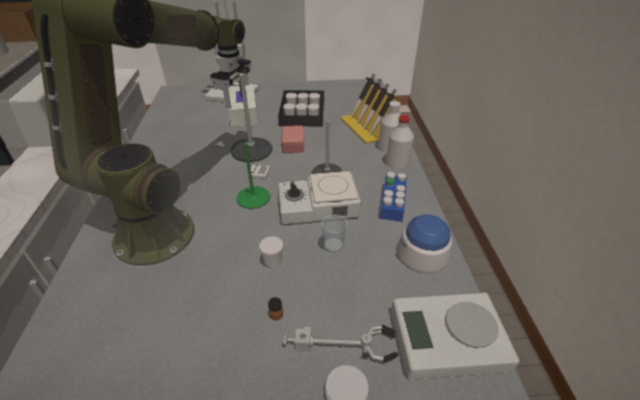

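Candidates for the stand in the top view are the small dark one (230,195), the large dark one (172,285) and the green one (266,275). I choose (230,195): it is dark, the smaller of the two, and beside the stirrer. The clamp runs from its boss at (436,226) to its jaws at (440,172). The stirrer plate is at (283,188) and the knob at (285,229). Next I check these in one close crop.

Run:
```python
from h import *
im=cv2.imread("pics/top0.png")
a=cv2.resize(im[155:255,205:325],None,fx=5,fy=5,interpolation=cv2.INTER_CUBIC)[:, :600]
b=cv2.resize(im[155:255,400:490],None,fx=5,fy=5,interpolation=cv2.INTER_CUBIC)
c=np.hstack([a[:, :],b]); c=cv2.resize(c,None,fx=.76,fy=.76)
print(c.shape)
cv2.imwrite("pics/crop.png",c)
```

```text
(380, 798, 3)
```

View pics/crop.png

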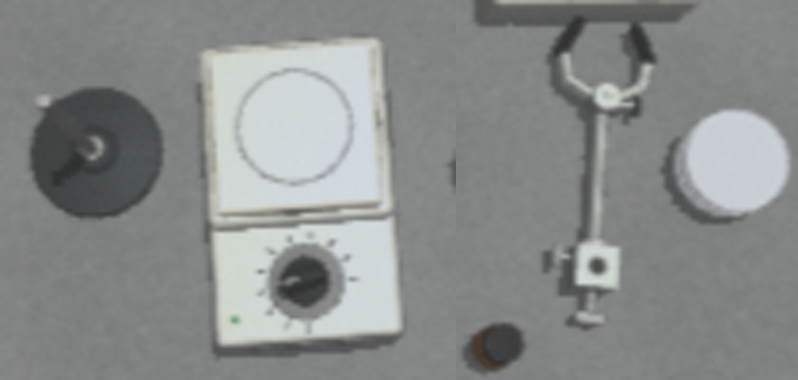

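The crop shows the small dark stand with its base at (97,152) and rod tip at (43,100). The plate circle is at (294,127) and the knob at (303,281) with its white line at (285,290). The clamp's boss hole is at (598,266) and its barrel at (606,96).

Run:
```python
from h import *
m=ctrl.camera_model("top")
L=lambda X,Y:(205+X/3.8,155+Y/3.8); Rr=lambda X,Y:(400+(X-456)/3.8,155+Y/3.8)
B=lambda n,uv,z:print(n,back(m,uv,z).round(4)) or back(m,uv,z)
B("base",L(97,152),.022);B("rodtop",L(43,100),.228)
pc=B("plate",L(294,127),.092)
k=B("knob",L(303,281),.106);w=B("line end",L(280,293),.106)
d=pc-k;print("stirrer yaw",np.arctan2(d[1],d[0]),np.linalg.norm(d[:2]))
e=k-w;print("bar yaw",np.arctan2(e[1],e[0]))
b=B("bore",Rr(598,266),.04);j=B("barrel",Rr(606,96),.04)
d=j-b;y=np.arctan2(d[1],d[0]);print("clamp yaw",y,np.linalg.norm(d[:2]),"bal",b+50e-3*np.array([np.cos(y),np.sin(y),0]))
B("dishes",Rr(738,160),.045);B("vial",Rr(500,345),.055);B("beaker",(340,193),.05);B("pot",(356,250),.07)
d2=B("base",L(97,152),.022)-pc;print("stand->plate",np.linalg.norm(d2[:2]))
m=ctrl.camera_model("wrist");o=ctrl.get_obs();R=cv2.Rodrigues(np.array(m['rvec'],float))[0]
from scipy.spatial.transform import Rotation as Q
T=Q.from_euler('xyz',o['eef_rot']).as_matrix();print("cam in tool",(T.T@(-R.T@np.array(m['tvec']).ravel()-o['ee_pos'])).round(3),(R@T).round(2).tolist(),T.round(3).tolist(),m['fx'])
```

```text
base [0.5694 0.2801 0.022 ]
rodtop [0.5727 0.2841 0.228 ]
plate [0.5754 0.0999 0.092 ]
knob [0.4422 0.0917 0.106 ]
line end [0.4325 0.1108 0.106 ]
stirrer yaw 0.061340707388763904 0.13341046757489608
bar yaw -1.1015746746738397
bore [ 0.4545 -0.4078  0.04  ]
barrel [ 0.6054 -0.4241  0.04  ]
clamp yaw -0.10721293567446365 0.15173883617853223 bal [ 0.50422951 -0.41317606  0.04      ]
dishes [ 0.5452 -0.5349  0.045 ]
vial [ 0.3864 -0.3161  0.055 ]
beaker [ 0.5652 -0.0882  0.05  ]
pot [ 0.3748 -0.134   0.07  ]
base [0.5694 0.2801 0.022 ]
stand->plate 0.18031470560115856
cam in tool [ 0.073  0.001 -0.179] [[0.0, 1.0, 0.0], [-0.97, 0.0, -0.26], [-0.26, 0.0, 0.97]] [[-0.899, 0.438, -0.001], [0.438, 0.899, -0.001], [0.0, -0.001, -1.0]] 309.0385759141707
```

Run:
```python
from h import *
m=ctrl.camera_model("top");s=ctrl.camera_model("side")
for n,uvb,sv in(("green",(266,275),None),("big",(172,285),None),("small",(230,195),None)):
    b=back(m,uvb,.02);print(n,b.round(3))
    for h in(.2,.228,.25,.3,.35,.4,.45,.5): print(h,proj(m,[[*b[:2],h]]).round()[0],proj(s,[[*b[:2],h]]).round()[0])
```

```text
green [0.301 0.16  0.02 ]
0.2 [259. 274.] [245. 151.]
0.228 [258. 274.] [244. 144.]
0.25 [257. 274.] [243. 138.]
0.3 [255. 274.] [241. 124.]
0.35 [252. 274.] [238. 109.]
0.4 [249. 273.] [236.  93.]
0.45 [246. 273.] [234.  76.]
0.5 [243. 273.] [231.  59.]
big [0.274 0.467 0.02 ]
0.2 [153. 286.] [244. 107.]
0.228 [149. 286.] [243. 100.]
0.25 [147. 286.] [242.  95.]
0.3 [140. 286.] [240.  82.]
0.35 [132. 286.] [238.  68.]
0.4 [125. 287.] [236.  54.]
0.45 [116. 287.] [234.  40.]
0.5 [106. 287.] [232.  24.]
small [0.57  0.282 0.02 ]
0.2 [219. 184.] [325. 128.]
0.228 [217. 182.] [325. 121.]
0.25 [215. 181.] [325. 115.]
0.3 [211. 177.] [325. 102.]
0.35 [207. 173.] [325.  88.]
0.4 [203. 168.] [325.  73.]
0.45 [198. 164.] [325.  57.]
0.5 [192. 159.] [326.  41.]
```

Run:
```python
from h import *
a=cv2.imread("pics/top0.png")[225:345,110:300];b=cv2.imread("pics/side0.png")[25:215,200:300]
a=cv2.resize(a,(520,328),interpolation=3);b=cv2.resize(b,(280,532),interpolation=3)
c=np.zeros((540,800,3),np.uint8);c[:328,:520]=a;c[:532,520:]=b;cv2.imwrite("pics/stands.png",c)
```

```text
(no output)
```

View pics/stands.png

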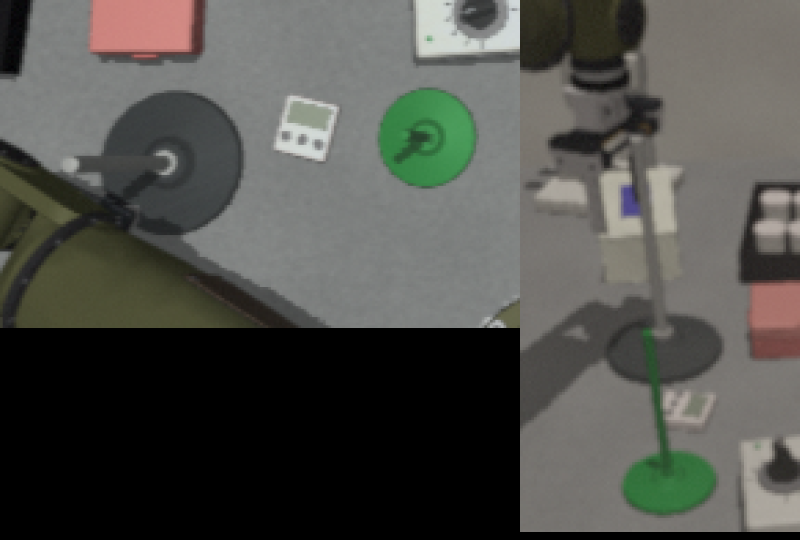

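Stands: the small dark one measures out at rod height 0.228 m, which matches the description. The big rod stands about 43 mm from the gripper and is about 0.33 m or taller, so I go straight up first.

Request:
{"fn": "play_rows", "kwargs": {"commands": [[0.01,0,0,0,0,0,-1],[0.01,0,0,0,0,0,-1],[0,0,-0.03,0,0,0,-1],[0,0,-0.04,0,0,0,-1],[0,0,-0.04,0,0,0,-1],[0,0,-0.04,0,0,0,-1],[0,0,-0.04,0,0,0,-1],[0,0,-0.04,0,0,0,-1],[0,0,-0.04,0,0,0,-1],[0,0,0,0,0,0,-1]], "force": 20}}

```text
time_s: 0.93
ee_pos: [0.2221, 0.5034, 0.4835]
eef_rot: [3.13, 0.0, 2.689]
force: [-0.2, 0.6, 0.7]
grip_width: 0.0942
grip_force: 0.0
```

Request:
{"fn": "play_rows", "kwargs": {"commands": [[-0.027,-0.0195,0,0,0,0,0],[-0.027,-0.0195,0,0,0,0,0],[-0.027,-0.0195,0,0,0,0,0],[-0.027,-0.0195,0,0,0,0,0],[-0.027,-0.0195,0,0,0,0,0],[-0.027,-0.0195,0,0,0,0,0],[-0.027,-0.0195,0,0,0,0,0],[-0.027,-0.0195,0,0,0,0,0],[-0.027,-0.0195,0,0,0,0,0],[-0.027,-0.0195,0,0,0,0,0],[-0.027,-0.0195,0,0,0,0,0],[-0.027,-0.0195,0,0,0,0,0],[-0.027,-0.0195,0,0,0,0,0],[-0.027,-0.0195,0,0,0,0,0],[0,0,0,0,0,0,0],[0,0,0,0,0,0,0]]}}

```text
time_s: 2.27
ee_pos: [0.4435, 0.0917, 0.4751]
eef_rot: [-3.141, -0.001, 2.686]
force: [-0.5, 0.1, -0.3]
grip_width: 0.0468
grip_force: 0.0
```

Request:
{"fn": "play_rows", "kwargs": {"commands": [[0,0,0.03,0,0,6,0],[0,0,0.03,0,0,6,0],[0,0,0.03,0,0,6,0],[0,0,0.03,0,0,6,0],[0,0,0.03,0,0,6,0],[0,0,0.03,0,0,7,0],[0,0,0.03,0,0,0,0],[0,0,0.03,0,0,0,0],[0,0,0,0,0,0,0],[0,0,0,0,0,0,0]]}}

```text
time_s: 3.1
ee_pos: [0.4426, 0.0932, 0.2358]
eef_rot: [-3.14, -0.001, 2.044]
force: [-0.4, -0.2, 0.4]
grip_width: 0.0469
grip_force: 0.0
```

Run:
```python
from h import *
o=ctrl.get_obs();m=ctrl.camera_model("wrist");im=ctrl.camera("wrist");cv2.imwrite("pics/w1.png",im)
print(o['ee_pos'],o['eef_rot'],o['qpos'],proj(m,[[.4422,.0917,.106],[.4325,.1108,.106]]))
```

```text
[0.44263086 0.09316312 0.23576125] [-3.14041529e+00 -6.21435819e-04  2.04359448e+00] [ 1.26333927e-01  5.58020056e-02  1.73679888e+00  1.89289676e-04
  1.35031020e+00 -3.46506117e-01] [[320.06961068 194.44306813]
 [320.11453429 173.81103454]]
```

View pics/w1.png

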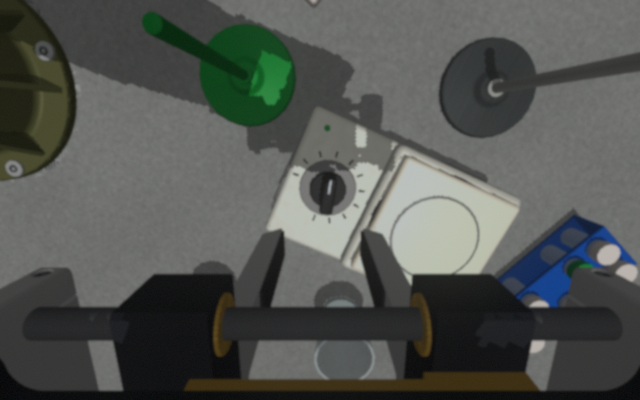

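The wrist view shows the knob at about (327,192), against a prediction of (320,194). Its white line is on the upper half, and the bar leans a few degrees. I'll measure it by threshold.

Run:
```python
from h import *
im=cv2.imread("pics/w1.png");m=ctrl.camera_model("wrist")
c=im[150:230,285:375];cv2.imwrite("pics/w1c.png",cv2.resize(c,None,fx=6,fy=6,interpolation=3))
for z,uv in((.106,(327,192)),(.07,(328,188))): print(back(m,uv,z))
```

```text
[0.4486147  0.09686486 0.106     ]
[0.45192374 0.09431038 0.07      ]
```

View pics/w1c.png

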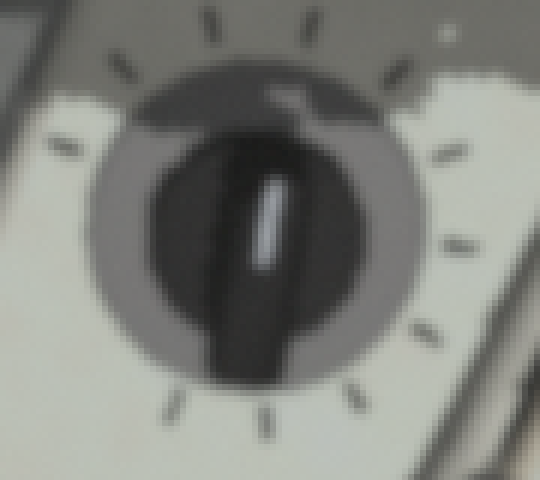

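Run:
```python
from h import *
m=ctrl.camera_model("wrist")
k=back(m,(328.5,194),.106);p=back(m,(434.5,237),.092);b=back(m,(487,86),.022);r=back(m,(496,88),.022)
d=p-k;print(k,p,b,r,np.arctan2(d[1],d[0]),np.linalg.norm(d[:2]))
o=ctrl.get_obs();from scipy.spatial.transform import Rotation as Q
T=Q.from_euler('xyz',o['eef_rot']).as_matrix();print(T.T@(k-o['ee_pos']))
```

```text
[0.45096465 0.0956887  0.106     ] [0.58125425 0.10292169 0.092     ] [0.56993265 0.28351231 0.022     ] [0.58088093 0.28657793 0.022     ] 0.05545777882445875 0.13049021119518886
[-0.00099051  0.00781978  0.13106183]
```

Request:
{"fn": "play_rows", "kwargs": {"commands": [[0,0.0065,0.0,0,0,4.5,0],[0,0,0.03,0,0,4.5,0],[0,0,0.03,0,0,0,0],[0,0,0.03,0,0,0,0],[0,0,0.025,0,0,0,0],[0,0,0.02,0,0,0,0],[0,0,0.01,0,0,0,0],[0,0,0.008,0,0,0,0],[0,0,0,0,0,0,0],[0,0,0,0,0,0,0]]}}

```text
time_s: 3.98
ee_pos: [0.4498, 0.0952, 0.0837]
eef_rot: [3.14, 0.0, 1.885]
force: [-0.5, 0.5, -0.5]
grip_width: 0.0469
grip_force: 0.0
```

Request:
{"fn": "play_rows", "kwargs": {"commands": [[0,0,0,0,0,0,0.4],[0,0,0,0,0,0,0.55],[0,0,0,0,0,0,0.75],[0,0,0,0,0,0,0.85],[0,0,0,0,0,0,0.85]], "force": 20}}

```text
time_s: 4.4
ee_pos: [0.4491, 0.095, 0.0827]
eef_rot: [3.141, 0.0, 1.885]
force: [-0.4, -0.4, -0.2]
grip_width: 0.0173
grip_force: 0.0
```

Request:
{"fn": "play_rows", "kwargs": {"commands": [[0,0,0,0,0,0,1],[0,0,0,0,0,0,1],[0,0,0,0,0,0,1],[0,0,0,0,0,0,1]], "force": 20}}

```text
time_s: 4.73
ee_pos: [0.4486, 0.0949, 0.0826]
eef_rot: [-3.141, -0.0, 1.885]
force: [-4.5, -1.4, 6.1]
grip_width: 0.0137
grip_force: 20.0
```

Request:
{"fn": "play_rows", "kwargs": {"commands": [[0,0,0,0,0,-5,1],[0,0,0,0,0,-5,1],[0,0,0,0,0,-5,1],[0,0,0,0,0,-5,1],[0,0,0,0,0,-5,1],[0,0,0,0,0,-5,1],[0,0,0,0,0,-5,1],[0,0,0,0,0,-5,1],[0,0,0,0,0,-5,1],[0,0,0,0,0,-5,1],[0,0,0,0,0,-5,1],[0,0,0,0,0,-5,1],[0,0,0,0,0,-5,1],[0,0,0,0,0,-5,1],[0,0,0,0,0,0,1],[0,0,0,0,0,0,1]]}}

```text
time_s: 6.07
ee_pos: [0.4477, 0.0936, 0.0826]
eef_rot: [-3.139, -0.003, 3.107]
force: [-13.2, -13.4, 12.5]
grip_width: 0.0136
grip_force: 20.0
```

```bash
python3 -c "
from h import *
o=ctrl.get_obs();print(o['eef_rot'],o['moment'],o['force'],o['qpos'])"
```

```text
[-3.1386753  -0.00348001  3.10748729] [-2.58351461  2.40760706 -0.03417331] [-13.1636925  -13.41525837  12.47142448] [ 0.12731444  0.24949766  1.90007334 -0.00276448  0.99592704 -1.40787395]
```

Request:
{"fn": "play_rows", "kwargs": {"commands": [[0.0015,-0.0015,0,0,0,-2,1],[0,0,0,0,0,-2,1],[0,0,0,0,0,-1,1],[0,0,0,0,0,0,1],[0,0,0,0,0,0,1]]}}

```text
time_s: 6.48
ee_pos: [0.4475, 0.0933, 0.0826]
eef_rot: [-3.141, -0.0, -3.09]
force: [-1.1, -3.6, 5.5]
grip_width: 0.0139
grip_force: 20.0
```

```bash
python3 -c "
from h import *
o=ctrl.get_obs();print(o['eef_rot'],o['moment'],o['force'])"
```

```text
[-3.14111816e+00 -7.67381319e-05 -3.09004876e+00] [-0.78299435  0.48672907  0.03845907] [-1.13237038 -3.57794961  5.54969445]
```

Request:
{"fn": "play_rows", "kwargs": {"commands": [[0,0,0,0,0,-2,1],[0,0,0,0,0,-2,1],[0,0,0,0,0,0,1],[0,0,0,0,0,0,1]]}}

```text
time_s: 6.82
ee_pos: [0.4473, 0.0933, 0.0826]
eef_rot: [-3.141, -0.0, -3.021]
force: [-4.0, -4.0, 6.2]
grip_width: 0.0146
grip_force: 20.9
```

```bash
python3 -c "
from h import *
o=ctrl.get_obs();print(o['eef_rot'],o['moment'],o['force'])"
```

```text
[-3.14135890e+00 -3.94775451e-04 -3.02098324e+00] [-0.81065403  0.65700419 -0.48550138] [-3.9626137  -4.0237336   6.20439604]
```

The yaw stopped at the predicted end and the moment jumped to -0.49 N m, so the knob is at its end stop. I release, rise and look.

Request:
{"fn": "play_rows", "kwargs": {"commands": [[0,0,0,0,0,0,0],[0,0,0,0,0,0,0],[0,0,0,0,0,0,0],[0,0,0,0,0,0,0],[0,0,-0.02,0,0,0,0],[0,0,-0.03,0,0,0,0],[0,0,-0.03,0,0,0,0],[0,0,-0.04,0,0,0,0],[0,0,-0.03,0,0,0,0],[0,0,0,0,0,0,0],[0,0,0,0,0,0,0]]}}

```text
time_s: 7.73
ee_pos: [0.4479, 0.0937, 0.2335]
eef_rot: [3.141, 0.003, -3.019]
force: [0.5, -0.1, -1.3]
grip_width: 0.0472
grip_force: 0.0
```

Run:
```python
from h import *
o=ctrl.get_obs();im=ctrl.camera("wrist");cv2.imwrite("pics/w2.png",im);cv2.imwrite("pics/w2c.png",cv2.resize(im[120:270,260:480],None,fx=3.5,fy=3.5,interpolation=3))
print(o['ee_pos'],o['eef_rot'],o['qpos'])
```

```text
[0.44790182 0.09367674 0.23350022] [ 3.14149567e+00  2.87567540e-03 -3.01943809e+00] [ 1.26053682e-01  6.71148195e-02  1.73009065e+00  8.80734966e-05
  1.34151116e+00 -1.56691724e+00]
```

View pics/w2c.png

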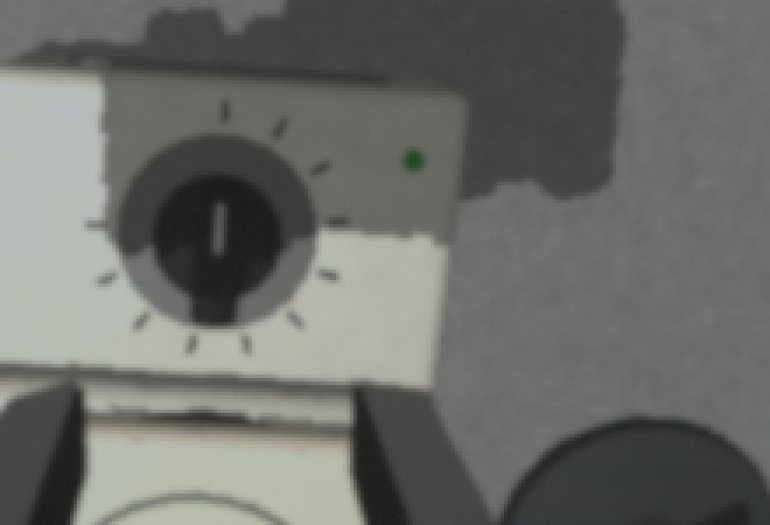

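The knob's white line is square to the deck's front edge within about 2°, so it is off. Next I go over the clamp.

Request:
{"fn": "play_rows", "kwargs": {"commands": [[0,-0.0363,0,0,0,0,-0.3],[0,-0.0363,0,0,0,0,-0.3],[0,-0.0363,0,0,0,0,-0.3],[0,-0.0363,0,0,0,0,-0.3],[0,-0.0363,0,0,0,0,-0.3],[0,-0.0363,0,0,0,0,-0.3],[0,-0.0363,0,0,0,0,-0.3],[0,-0.0363,0,0,0,0,-0.3],[0,-0.0363,0,0,0,0,-0.3],[0,-0.0363,0,0,0,0,-0.3],[0,-0.0363,0,0,0,0,-0.3],[0,-0.0363,0,0,0,0,-0.3],[0,-0.0363,0,0,0,0,-0.3],[0.003,-0.0363,0,0,0,0,-0.3],[0,0,0,0,0,6.5,-0.3],[0,0,0,0,0,6.5,-0.3],[0,0,0,0,0,0,-0.3],[0,0,0,0,0,0,-0.3]]}}

```text
time_s: 9.28
ee_pos: [0.5062, -0.411, 0.2308]
eef_rot: [3.14, -0.002, 3.04]
force: [-0.1, 0.3, -0.2]
grip_width: 0.0611
grip_force: 0.0
```

Run:
```python
from h import *
o=ctrl.get_obs();m=ctrl.camera_model("wrist");im=ctrl.camera("wrist");cv2.imwrite("pics/w3.png",im)
print(o['ee_pos'],o['eef_rot'],o['qpos'],proj(m,[[.46,-.406,.04],[.51,-.411,.02],[.611,-.422,.04]]).round())
```

```text
[ 0.5061703  -0.41095434  0.23077176] [ 3.14013152e+00 -1.92778178e-03  3.04035565e+00] [-7.38125730e-01  5.20391271e-01  1.15600516e+00  2.83860058e-05
  1.46761500e+00 -2.20768660e+00] [[322. 143.]
 [322. 181.]
 [321. 261.]]
```

View pics/w3.png

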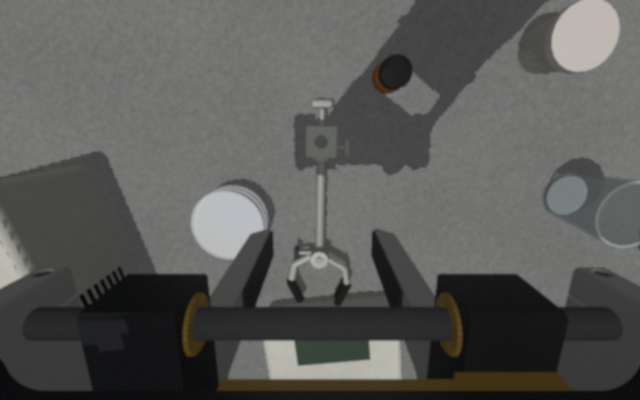

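The boss hole at (321,142) and barrel at (319,260) match the predictions within 2 px, so the clamp is located. I descend on its balance point.

Request:
{"fn": "play_rows", "kwargs": {"commands": [[-0.004,-0.002,0.03,0,0,0.5,-0.3],[0,0,0.04,0,0,0,-0.3],[0,0,0.04,0,0,0,-0.3],[0,0,0.04,0,0,0,-0.3],[0,0,0.03,0,0,0,-0.3],[0,0,0.02,0,0,0,-0.3],[0,0,0.01,0,0,0,-0.3],[0,0,0,0,0,0,-0.3],[0,0,0.007,0,0,0,-0.3],[0,0,0.005,0,0,0,-0.3],[0,0,0,0,0,0,-0.3],[0,0,0,0,0,0,-0.3]]}}

```text
time_s: 10.33
ee_pos: [0.5104, -0.4139, 0.0111]
eef_rot: [-3.141, 0.001, 3.028]
force: [0.9, -0.9, 0.2]
grip_width: 0.0614
grip_force: 0.0
```

Request:
{"fn": "play_rows", "kwargs": {"commands": [[0,0,0.004,0,0,0,0.2],[0,0,0,0,0,0,0.4],[0,0,0,0,0,0,0.6],[0,0,0,0,0,0,0.75],[0,0,0,0,0,0,1],[0,0,0,0,0,0,1],[0,0,0,0,0,0,1],[0,0,0,0,0,0,1]], "force": 45}}

```text
time_s: 11.0
ee_pos: [0.5101, -0.4136, 0.0065]
eef_rot: [3.141, -0.0, 3.028]
force: [-0.6, 1.3, 0.8]
grip_width: 0.0114
grip_force: 27.9
```

Gripped. I lift slowly and check.

Request:
{"fn": "play_rows", "kwargs": {"commands": [[0,0,0,0,0,0,1],[0,0,0,0,0,0,1],[0,0,-0.01,0,0,0,1],[0,0,-0.02,0,0,0,1],[0,0,-0.03,0,0,0,1],[0,0,-0.04,0,0,0,1],[0,0,-0.04,0,0,0,1],[0,0,-0.04,0,0,0,1],[0,0,-0.04,0,0,0,1],[0,0,-0.04,0,0,0,1],[0,0,-0.04,0,0,0,1],[0,0,-0.02,0,0,0,1],[0,0,0,0,0,0,1],[0,0,0,0,0,0,1]]}}

```text
time_s: 12.17
ee_pos: [0.51, -0.4136, 0.326]
eef_rot: [-3.142, -0.0, 3.028]
force: [0.7, 0.2, -6.8]
grip_width: 0.0109
grip_force: 45.0
```

Run:
```python
from h import *
o=ctrl.get_obs();m=ctrl.camera_model("wrist");im=ctrl.camera("wrist");cv2.imwrite("pics/w4.png",im)
from scipy.spatial.transform import Rotation as Q
T=Q.from_euler('xyz',o['eef_rot']).as_matrix()
P=[[.05,0,.006-.04],[.05,0,.006],[-.102,0,.006-.04]]  # tool: clamp x = -tool x; top of boss, axis
print(o['ee_pos'],o['eef_rot'],o['moment'],o['force'],proj(m,[o['ee_pos']+T@np.array(p) for p in P]).round())
```

```text
[ 0.51004888 -0.41358494  0.32599904] [-3.14155958e+00 -4.57793842e-06  3.02814274e+00] [ 0.03303699 -0.03485491 -0.02014711] [ 0.68491452  0.16515996 -6.84709496] [[322. 170.]
 [322. 159.]
 [322. 422.]]
```

View pics/w4.png

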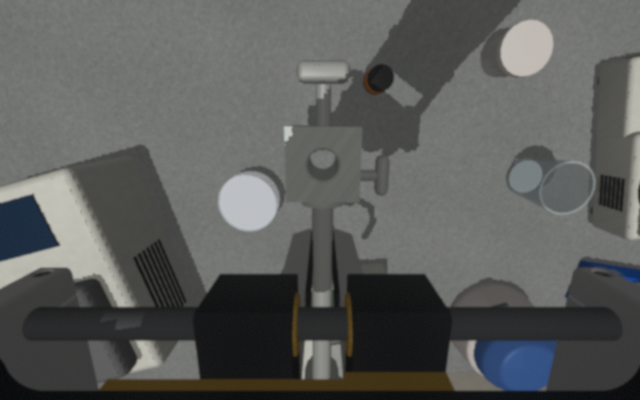

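The view shows the clamp held level (boss 76 px wide, as expected) with the bore at (322,163), about 52 mm from the fingers. I carry it across high above everything, then turn it.

Request:
{"fn": "play_rows", "kwargs": {"commands": [[0.0005,0.012,0,0,0,0,1],[0.0005,0.024,0,0,0,0,1],[0.0005,0.0365,0,0,0,0,1],[0.0005,0.0365,0,0,0,0,1],[0.0005,0.0365,0,0,0,0,1],[0.0005,0.0365,0,0,0,0,1],[0.0005,0.0365,0,0,0,0,1],[0.0005,0.0365,0,0,0,0,1],[0.0005,0.0365,0,0,0,0,1],[0.0005,0.0365,0,0,0,0,1],[0.0005,0.0365,0,0,0,0,1],[0.0005,0.0365,0,0,0,0,1],[0.0005,0.0365,0,0,0,0,1],[0.0005,0.0365,0,0,0,0,1],[0.0005,0.0365,0,0,0,0,1],[0.0005,0.0365,0,0,0,0,1],[0.0005,0.0365,0,0,0,0,1],[0.0004,0.0365,0,0,0,0,1],[0,0.018,0,0,0,0,1],[0,0.009,0,0,0,0,1]], "force": 55}}

```text
time_s: 13.88
ee_pos: [0.5737, 0.2327, 0.323]
eef_rot: [-3.14, -0.005, 3.031]
force: [-0.4, -0.7, -5.5]
grip_width: 0.0106
grip_force: 55.0
```

Request:
{"fn": "play_rows", "kwargs": {"commands": [[0,0,0,0,0,3,1],[0,0,0,0,0,5,1],[0,0,0,0,0,6,1],[0,0,0,0,0,6,1],[0,0,0,0,0,6,1],[0,0,0,0,0,6,1],[0,0,0,0,0,6,1],[0,0,0,0,0,6,1],[0,0,0,0,0,6,1],[0,0,0,0,0,6,1],[0,0,0,0,0,6,1],[0,0,0,0,0,6,1],[0,0,0,0,0,6,1],[0,0,0,0,0,5,1],[0,0,0,0,0,3,1],[0,0,0,0,0,0,1],[0,0,0,0,0,0,1]]}}

```text
time_s: 15.3
ee_pos: [0.5744, 0.2295, 0.3249]
eef_rot: [-3.139, 0.001, 1.598]
force: [-0.2, -0.4, -6.1]
grip_width: 0.0106
grip_force: 55.0
```

Run:
```python
from h import *
for n in("wrist","side"): cv2.imwrite(f"pics/{n}5.png",ctrl.camera(n))
o=ctrl.get_obs();m=ctrl.camera_model("wrist")
print(o['ee_pos'],o['eef_rot'],o['qpos'],proj(m,[[.573,.282,.228],[.573,.282,.022]]).round())
```

```text
[0.57445873 0.22980277 0.32560204] [-3.14027341e+00  4.17716086e-04  1.59845818e+00] [ 3.21354043e-01  4.09423134e-01  1.10161998e+00 -1.79590406e-05
  1.63193322e+00  2.93691381e-01] [[321. 145.]
 [321. 134.]]
```

View pics/wrist5.png

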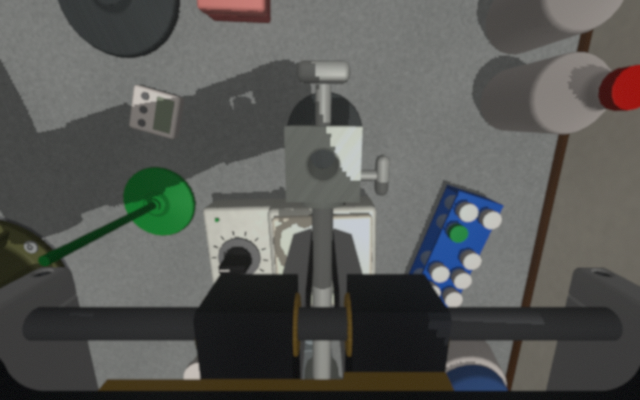

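The wrist view shows the stand's base arc centred near (325,132), right under the boss hole at (322,163), with the jaws over the plate. All my looks are used, so I cross-check the rod position numerically in the pictures already saved.

Run:
```python
from h import *
s=ctrl.camera_model("side");im=cv2.imread("pics/side0.png").astype(float).mean(2)
for v in (118,121,124,128,134,140,150,160):
    print(v,im[v,318:338].astype(int).tolist())
print(proj(s,[[.573,.282,z] for z in(.228,.2,.15,.1)]).round(1).tolist())
t=cv2.imread("pics/top0.png")
g=cv2.cvtColor(t,cv2.COLOR_BGR2GRAY)
mask=(g<75).astype(np.uint8);n,l,st,c=cv2.connectedComponentsWithStats(mask)
for i in range(1,n):
    if abs(c[i][0]-230)<15 and abs(c[i][1]-195)<15 and st[i][4]>100:
        cn=cv2.findContours((l==i).astype(np.uint8),0,1)[0][0];(u,v),r=cv2.minEnclosingCircle(cn);e=cv2.fitEllipse(cv2.convexHull(cn));print("top",st[i],(u,v),r,e,back(ctrl.camera_model("top"),e[0],.02))
```

```text
118 [40, 44, 39, 42, 56, 89, 113, 117, 117, 119, 117, 114, 116, 115, 115, 115, 115, 114, 114, 115]
121 [44, 43, 41, 44, 56, 90, 113, 113, 116, 122, 124, 119, 116, 116, 115, 115, 115, 115, 116, 114]
124 [40, 40, 39, 43, 58, 92, 111, 109, 97, 95, 100, 107, 114, 116, 114, 114, 114, 115, 116, 115]
128 [115, 115, 116, 114, 115, 117, 114, 107, 96, 96, 100, 108, 113, 116, 115, 116, 118, 117, 116, 118]
134 [116, 115, 114, 113, 115, 115, 113, 105, 97, 96, 100, 109, 116, 119, 117, 117, 118, 116, 117, 120]
140 [114, 114, 114, 116, 116, 116, 114, 104, 94, 98, 103, 106, 113, 117, 116, 119, 118, 118, 119, 119]
150 [118, 118, 118, 119, 120, 119, 118, 109, 98, 97, 103, 111, 117, 120, 121, 119, 119, 118, 119, 120]
160 [121, 121, 120, 120, 123, 122, 121, 111, 99, 98, 99, 108, 118, 119, 119, 119, 119, 119, 119, 120]
[[326.1, 121.1], [326.1, 128.3], [326.0, 140.6], [326.0, 152.3]]
top [214 179  31  33 536] (229.4454803466797, 195.18653869628906) 16.734167098999023 ((229.49057006835938, 195.24623107910156), (32.498199462890625, 33.22087478637695), 178.96160888671875) [0.568982   0.28399507 0.02      ]
```

The side and top views agree within about 3 mm on the rod being at (0.575, 0.283). I make a small correction and lower to about 30 mm clear.

Request:
{"fn": "play_rows", "kwargs": {"commands": [[0.001,0.0015,0.005,0,0,0,1],[0,0,0.01,0,0,0,1],[0,0,0.01,0,0,0,1],[0,0,0.01,0,0,0,1],[0,0,0.01,0,0,0,1],[0,0,0.01,0,0,0,1],[0,0,0.005,0,0,0,1],[0,0,0,0,0,0,1],[0,0,0,0,0,0,1],[0,0,0,0,0,0,1],[0,0,0,0,0,0,1],[0,0,0,0,0,0,1]]}}

```text
time_s: 16.4
ee_pos: [0.5762, 0.2313, 0.267]
eef_rot: [3.141, -0.0, 1.597]
force: [0.1, 0.2, -5.2]
grip_width: 0.0108
grip_force: 55.0
```

Run:
```python
from h import *
o=ctrl.get_obs();print(o['ee_pos'],o['eef_rot'],o['force'],o['moment'],o['joint_vel'].round(4))
# boss vs rod in the side view: rows between boss underside and base
s=ctrl.camera_model("side");im0=ctrl.camera("side");cv2.imwrite("pics/side6.png",im0);im=im0.astype(float).mean(2)
print(proj(s,[[.575,.283,.228],[.575,.283,.258],[.575,.283,.298]]).round(1).tolist())
for v in range(92,134,2): print(v,im[v,310:346].astype(int).tolist())
```

```text
[0.57617904 0.23126618 0.26697353] [ 3.14074095e+00 -2.84130013e-04  1.59696217e+00] [ 0.0752698   0.18814616 -5.20763016] [-0.05941642  0.06580825 -0.00954595] [ 0.0009  0.001   0.0034  0.0008 -0.0011 -0.0001]
[[326.7, 121.0], [326.7, 113.1], [326.8, 102.3]]
92 [58, 68, 75, 83, 84, 83, 73, 66, 49, 46, 47, 50, 47, 44, 40, 42, 41, 52, 77, 105, 114, 103, 79, 58, 50, 49, 52, 54, 54, 71, 98, 119, 123, 120, 121, 120]
94 [153, 168, 168, 169, 170, 168, 167, 162, 145, 112, 64, 43, 41, 50, 67, 80, 84, 89, 100, 111, 115, 105, 90, 90, 89, 93, 105, 115, 114, 115, 118, 120, 119, 121, 120, 119]
96 [161, 171, 173, 172, 172, 173, 172, 171, 163, 135, 77, 40, 42, 59, 86, 102, 104, 110, 116, 120, 116, 104, 97, 101, 104, 110, 119, 120, 121, 121, 120, 119, 119, 119, 119, 118]
98 [111, 125, 133, 139, 141, 136, 129, 126, 115, 84, 46, 38, 46, 61, 84, 99, 104, 108, 118, 125, 113, 93, 93, 101, 104, 113, 120, 122, 121, 120, 120, 120, 120, 118, 120, 118]
100 [95, 108, 112, 116, 116, 116, 113, 110, 99, 72, 51, 60, 77, 84, 91, 102, 102, 97, 112, 134, 125, 90, 87, 101, 109, 115, 121, 120, 120, 120, 120, 120, 119, 
[... 2075 characters left out ...]
, 73, 75, 74, 75, 74, 75, 74, 74, 68, 79, 100, 116, 111, 98, 90, 90, 95, 110, 126, 132, 135, 130, 123, 118, 124, 129, 128, 126, 125, 123, 124, 124, 123]
128 [119, 119, 120, 119, 119, 117, 119, 119, 119, 117, 116, 101, 84, 93, 111, 112, 108, 102, 99, 92, 96, 102, 107, 110, 110, 110, 114, 125, 133, 137, 142, 145, 148, 141, 137, 132]
130 [120, 120, 119, 120, 120, 120, 120, 119, 120, 121, 118, 103, 86, 106, 135, 147, 145, 148, 148, 132, 109, 106, 108, 110, 111, 108, 107, 113, 118, 118, 115, 113, 114, 114, 125, 138]
132 [118, 120, 119, 121, 119, 120, 121, 120, 120, 118, 124, 137, 149, 146, 145, 140, 133, 122, 111, 101, 98, 103, 111, 112, 111, 108, 111, 119, 123, 120, 117, 117, 119, 118, 115, 115]
```

```bash
python3 -c "
from station import ctrl
print(ctrl.hand_in())"
```

```text
the job is handed in; nothing more can be done
None
```

I turned the knob anticlockwise to its end stop and handed in with the clamp held steady and level by its balance point, its boss hole over the stand's rod about 32 mm clear by my measurements and its jaws over the plate; no verdict came back.

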